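# Flip the status flag of the loaded tube rack

### The job

Near the front of the bench stand two blue tube racks, each with a small flip-over status flag on a stand before it; one of these racks holds tubes, the other is empty. Push the flag paddle of the rack with tubes, using the fingertips, up and right over its hinge until it lies fully flat on the other side and shows its other face. Leave the empty rack's flag as it is, lift nothing, and do not shove the stands, racks or other things about.

Things in the scene. Friction and masses are not known exactly. Their poses are not given: they have to be found in the camera images.
- stand_loaded: flag stand in front of (on the robot's side of) the rack that holds tubes: loose 2 kg steel plate 90 (own x) x 200 (own y) x 14 mm on the bench, with two cheeks (37 mm either side of the middle, tops at 74 mm) that carry the hinge pin. Origin: centre of the underside, on the bench; own x along the hinge, z up, own y = side where the paddle lies at joint value 0.
- hinge_loaded (a point): middle of that stand's hinge pin, 65 mm above the bench; axes as the stand's. The hinge is a little stiff (about 0.045 Nm): the paddle stays where it is left and must be pushed all the way. A rest post stands under each half of the swing, 55 mm either side of the hinge
- edge_loaded (a point): middle of the paddle's free edge, 90 mm from the hinge; moves with the paddle. At the hinge a flat metal push fin, 32 mm wide and 4 mm thick, is fixed square to the paddle and stands out 40 mm from the hinge on both faces. Pushing the upright fin level, from the paddle's side, swings a flat paddle up; the raised paddle is then pushed over and pressed flat
- flag_loaded (a joint): that stand's white paddle, 60 mm wide, 90 mm from hinge to free edge, 5 mm thick, about 45 g; raised ring mark on one face, raised straight bar on the other. 0 = flat along the stand's own +y, ring face up; 1.57 = upright; 3.14 = flipped over, flat along own -y, bar face up (end stop). Starts at 0 to 0.2
- stand_empty: flag stand of the same make, in front of the rack without tubes: loose 2 kg steel plate 90 (own x) x 200 (own y) x 14 mm on the bench, with two cheeks (37 mm either side of the middle, tops at 74 mm) that carry the hinge pin. Origin: centre of the underside, on the bench; own x along the hinge, z up, own y = side where the paddle lies at joint value 0.
- hinge_empty (a point): middle of that stand's hinge pin, 65 mm above the bench; axes as the stand's. The hinge is a little stiff (about 0.045 Nm): the paddle stays where it is left and must be pushed all the way. A rest post stands under each half of the swing, 55 mm either side of the hinge
- edge_empty (a point): middle of the paddle's free edge, 90 mm from the hinge; moves with the paddle. At the hinge a flat metal push fin, 32 mm wide and 4 mm thick, is fixed square to the paddle and stands out 40 mm from the hinge on both faces. Pushing the upright fin level, from the paddle's side, swings a flat paddle up; the raised paddle is then pushed over and pressed flat
- flag_empty (a joint): that stand's white paddle, 60 mm wide, 90 mm from hinge to free edge, 5 mm thick, about 45 g; raised ring mark on one face, raised straight bar on the other. 0 = flat along the stand's own +y, ring face up; 1.57 = upright; 3.14 = flipped over, flat along own -y, bar face up (end stop). Starts at 0 to 0.2
- rack_loaded: blue tube rack, 62 (own x) x 217 (own y) x 58 mm, holding six capped tubes (tops at 88 mm, fixed in it), loose, behind its stand as seen from the robot, centre about 185 mm from the stand's; origin: centre of the underside
- rack_empty: identical blue tube rack without tubes; origin: centre of the underside
- bench_timer: white bench timer 62 x 66 x 20 mm, loose bystander; origin: centre of the underside
- stapler: stapler 34 x 137 x 40 mm, loose bystander; origin: centre of the underside
- tape_roll: tape roll lying flat, 69 mm across, 19 mm high, loose bystander; origin: centre of the underside
- marker_black: black marker pen lying, 133 mm long, 17 mm high, loose bystander; origin: centre of the underside
- tube_clamp: small tube clamp 10 x 32 x 10 mm, loose bystander; origin: centre of the underside

How it is judged (in metres and radians):
At the end, for the whole second after the job is handed in: The paddle in front of the rack with tubes lies flat on the other side (joint above 3.02 rad) and at rest; the other paddle is still on its first side (below 0.35 rad); both stands stand level and, like the racks and bystanders, within 20 mm of where they were (value of joint flag_loaded above 3.02 rad and velocity of joint flag_loaded between -0.1 and 0.1 rad/s and value of joint flag_empty below 0.35 rad and angle between each of stand_loaded, stand_empty's own z axis and vertical below 0.05 rad and distance of each of stand_loaded, stand_empty, rack_loaded, rack_empty, bench_timer, stapler, tape_roll, marker_black, tube_clamp from where it was at the start of the episode below 0.02 m); the robot touches nothing.
It fails at once if the empty rack's flag is raised (past 0.45 rad) (value of joint flag_empty above 0.45 rad).
It fails at once if a stand, rack or other loose thing is lifted (20 mm or more above the bench) (height (world z) of any of stand_loaded, stand_empty, rack_loaded, rack_empty, bench_timer, stapler, tape_roll, marker_black, tube_clamp above 0.02 m).
It fails at once if a stand, rack or other loose thing is shoved more than 30 mm (distance of any of stand_loaded, stand_empty, rack_loaded, rack_empty, bench_timer, stapler, tape_roll, marker_black, tube_clamp from where it was at the start of the episode above 0.03 m).
It also fails if it takes over 42 s, if anything falls off the work surface, if the arm or the gripper's body presses on something with over 40 N, if the wrist force passes 120 N, or if a joint passes its speed limit or range.

### The arm

A 6-joint arm with a two-finger parallel gripper is mounted at the origin on a cart in front of the work surface, level with it; the furniture and walls round the work are solid. World frame = base frame: x ahead of the robot, y to its left, z up, the work surface at z = 0. Lengths are in mm, angles in degrees, forces in N, time in s.
With the tool pointing down it reaches from about 350 to 925 mm from the base axis. Payload 6.4 kg.
Tool frame: the origin (TCP) lies on the centre line of the jaws, within the pads' length; the fingertips stand 14 mm ahead of it and the grasp point (between the pads) lies 5 mm behind it; z points along the fingers, x is the direction in which the jaws open and shut, and the axes are right-handed (so a half turn about z gives the same grasp; the last joint's range is limited). The gripper opens to 94 mm and grips with 3 to 60 N. Pads are 16 mm wide; open, the fingers measure 119 mm over their backs; the gripper's body (75 mm by 177 mm) begins 78 mm behind the grasp point.
Start: joints at [58.379, 14.043, 89.255, -0, 76.702, -9.975], TCP at [239.768, 604.173, 219.455] pointing down, gripper open.
Joint ranges: [-179.41, 179.41], [-58.25, 129.5], [7.25, 145.43], [-54.29, 234.29], [11.92, 165.04], [-157.13, 157.13]. Speed limits (degrees/s): [147.25, 147.25, 180, 180, 180, 180].

### API

Orientations are given as a 3x3 rotation matrix whose columns are the frame's x, y, z axes.
In Python, from station import bot gives the robot as it stands.
- The arm moves only by the tool servo_tool, never from a script. Its argument "steps" is a list that holds one entry, the list of rows, each a list of 7 numbers: the shift along the tool's x, y, z in cm, then the turn, a rotation vector about the tool's x, y, z in rad, then the finger opening in cm, from 0 to 9.4. A call has exactly 10 rows; each row is the pose to reach, as a shift and turn from the pose commanded when the call began, along the tool's axes at that moment; what a row does not reach only later rows make up. A row lasts 1/8 s, in which the tool goes at most 62.5 mm and 10.7 degrees, less where a joint would pass 70% of its speed; a pose out of reach is approached as far as the arm can. A call with a gripper value outside its range is refused whole. The fingers move at their own pace and stop on an object; "squeeze" is the grip in N (left out, the last holds). Time passes only in rows, so rows that repeat a pose let the fingers close, or fill a call up. It gives the time, the measured TCP pose, the force and the opening at its end, in the units of the state.
- bot.get_state(): the state, without advancing time (a new reading comes with each control period).
- bot.get_image(name): name is "scene" or "top" or "wrist"; returns (picture, depth): 480x640x3 uint8, red, green, blue; 480x640 float32, mm along the optical axis (not along the pixel's ray), 0 where there is no reading.
- bot.camera_params(name): a dict with "mtx" (3x3 intrinsics, pixels), "dist_coeffs" ([k1, k2, p1, p2, k3] as OpenCV has them; the pictures are not rectified), "pose" (4x4, takes a point from camera to world coordinates); the wrist camera has in their place "mount" (4x4, takes a point from camera to tool coordinates, whose origin is the TCP and whose axes are the tool frame's). Camera axes: x right, y up, looking along -z (the intrinsics and any distortion apply to the point x, -y, -z); pixel columns grow to the right and rows downward; lengths in mm; the calibration is good to about 2 mm. A picture is of the moment at which its call begins: read the wrist's pose just before it. camera_params takes no time and is no camera call.
- bot.sign_off(): hands the job in, once; it reports no verdict.
Trained networks look in the newest picture that a camera, given by its name, has taken for a name from the list of things; names that differ only in an ending like _2 or _b are one class to them, and where a whole thing is asked for, a point or a joint stands for the part that bears it (a point fixed in the world has none). Each returns a list of dicts, best first, with "confidence" (0 to 1); they miss things now and then, are a little off and sometimes report something else, mostly with a low value. They report only what shows in the picture. A call takes as long as a camera call.
- bot.search_frame(camera, name): "position" ([column, row] in pixels, amid what is visible of it).
- bot.regions_of(camera, name): "pixels" (480x640 bool, what is visible of it) and "position" ([column, row] in pixels, amid what is visible of it).
The state is a dict: "t": time; "joint_pos": joint angles; "joint_vel": joint speeds; "joint_efforts": joint torques, N m; "position": TCP position; "tool_rot": TCP orientation; "ft_force": force on the tool from outside, world axes, zero at the start; "moment": the same for the moment, N m; "width": finger opening in mm.
Only numpy, scipy, OpenCV 4.12 (cv2) and the standard library are available. Lean on these libraries where they do the work, as an engineer would, in place of code of your own. Each camera call takes 0.05 s, during which the arm holds its last target. There are 200 camera calls.

## Working session

There is one attempt and no reset: what is moved stays moved. The work goes in short steps, Python scripts to look and compute and a tool call to move; the robot and the scene stay as the last step left them, time stands still between calls to the robot, and variables do not carry over. Pictures are saved under pics/ and viewed, about 8 in all and at most 12, crops included, and the job is handed in when it is done.

Besides the shell and the picture viewer there is one more tool, called after ">>>" as name(argument=value, ...), one argument or row to a line, values as JSON. servo_tool: Moves the arm, as the interface text tells. Its arguments: {"type":"object","properties":{"steps":{"type":"array","items":{"type":"array","items":{"type":"array","items":{"type":"number"}}}},"squeeze":{"type":"number"}},"required":["steps"]}

```bash
mkdir -p pics
cat > h.py <<'E'
import numpy as np, cv2
from station import bot
def world(cam,px,d,T=None):
    p=bot.camera_params(cam); px=np.array(px,float).reshape(-1,1,2); d=np.array(d,float).ravel()
    u=cv2.undistortPoints(px,np.array(p["mtx"]),np.array(p["dist_coeffs"])).reshape(-1,2)
    c=np.c_[u[:,0]*d,-u[:,1]*d,-d,np.ones(len(d))]
    M=np.array(p["pose"]) if T is None else T@np.array(p["mount"])
    return (c@M.T)[:,:3]
def cloud(cam,d,T=None):
    v,u=np.mgrid[0:480,0:640]
    w=world(cam,np.c_[u.ravel(),v.ravel()],d,T).reshape(480,640,3); w[d==0]=np.nan; return w
E
python3 - <<'E'
from h import *
for c in ("top","scene"):
    im,d=bot.get_image(c); cv2.imwrite(f"pics/{c}.png",im[:,:,::-1]); np.savez(f"{c}.npz",im=im,d=d)
    w=cloud(c,d)
    for n in ("stand_loaded","flag_loaded","rack_loaded","rack_empty","stand_empty"):
        for r in bot.regions_of(c,n)[:3]:
            m=r["pixels"]; print(c,n,round(r["confidence"],2),np.round(r["position"]),np.round(np.nanmedian(w[m],0)),m.sum())
print(bot.get_state())
E
```

```text
top stand_loaded 0.57 [413. 272.] [ 490. -226.   17.] 2558
top flag_loaded 0.79 [406. 283.] [ 467. -201.   69.] 881
top rack_loaded 0.84 [401. 205.] [ 667. -198.   52.] 2231
top rack_empty 0.62 [252. 192.] [717. 196.  49.] 2228
top stand_empty 0.88 [270. 261.] [532. 151.  17.] 2508
scene stand_loaded 0.73 [366. 212.] [ 474. -200.   18.] 1111
scene flag_loaded 0.64 [367. 207.] [ 472. -207.   70.] 408
scene rack_empty 0.92 [243. 278.] [712. 207.  35.] 1638
scene stand_empty 0.79 [301. 287.] [524. 189.  16.] 1832
scene stand_empty 0.56 [295. 277.] [532. 191.  78.] 580
scene stand_empty 0.56 [352. 168.] [ 629. -458.   22.] 370
{'t': 0.6, 'joint_pos': array([ 5.83770470e+01,  1.40417246e+01,  8.92550343e+01, -8.83937723e-04,
        7.67031288e+01, -9.97562793e+00]), 'joint_vel': array([-0.00156427, -0.00955553, -0.12901066,  0.05957189,  0.20823884,
       -0.02102562]), 'joint_efforts': array([-5.15132069e-04, -4.15615690e+01, -3.14712882e+01,  6.84177387e-02,
        2.91553972e-02, -3.20592380e-05]), 'position': array([239.78725673, 604.16281808, 219.47479959]), 'tool_rot': array([[ 3.68889104e-01,  9.29473415e-01,  1.38125074e-05],
       [ 9.29473415e-01, -3.68889104e-01, -6.20308801e-06],
       [-6.70321922e-07,  1.51266100e-05, -1.00000000e+00]]), 'ft_force': array([-0.29788385, -0.67850625,  0.04538712]), 'moment': array([ 0.01173292, -0.0028469 , -0.0057221 ]), 'width': 93.80168032728696}
```

View pics/top.png

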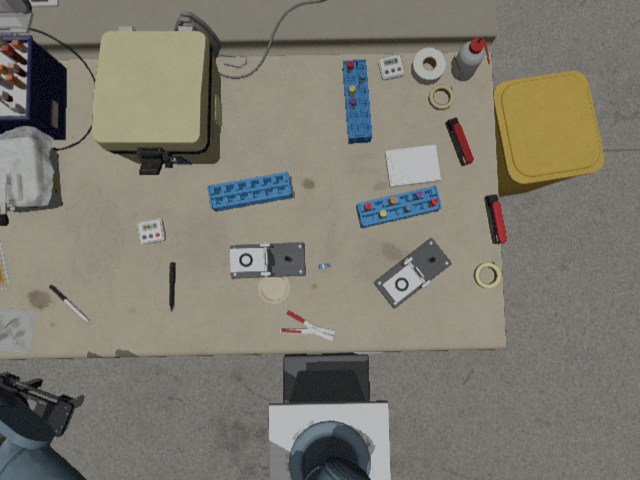

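View pics/scene.png

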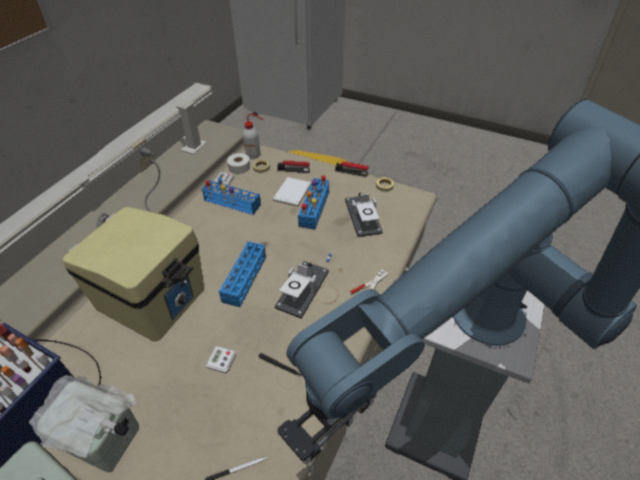

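The loaded stand is the right one, at top (413,272). Its paddle lies lower-left at (402,284), ring up, and its rack with tubes is at (400,205). The empty stand is at (268,260). Next I measure the loaded stand's geometry.

Run:
```python
from h import *
im,d=bot.get_image("top"); w=cloud("top",d)
m=np.zeros((480,640),bool); m[230:315,365:460]=True
m&=np.linalg.norm(w[...,:2]-[490,-226],axis=2)<140
z=w[...,2]
P=w[m&(z>8)&(z<110)]
print(cv2.minAreaRect(P[(P[:,2]<24)][:,:2].astype(np.float32)), cv2.minAreaRect(P[:,:2].astype(np.float32)))
pad=w[m&(z>55)&(z<90)&(im.min(2)>150)]; r=cv2.minAreaRect(pad[:,:2].astype(np.float32)); print("paddle",r,pad.mean(0),len(pad))
c,s,vt=np.linalg.svd(pad-pad.mean(0),full_matrices=False); print(vt)
hi=w[m&(z>80)&(z<115)]; print("fin",hi.mean(0) if len(hi) else None,len(hi)); print(np.round(hi[:40]))
cv2.imwrite("pics/crop.png",cv2.resize(im[225:320,360:465,::-1],None,fx=6,fy=6,interpolation=cv2.INTER_CUBIC))
```

```text
((509.67388916015625, -240.4188995361328), (196.0901336669922, 237.0058135986328), 19.594593048095703) ((509.67388916015625, -240.4188995361328), (196.0901336669922, 237.0058135986328), 19.594593048095703)
paddle ((467.3910827636719, -204.23001098632812), (83.0198745727539, 101.00524139404297), 36.861087799072266) [ 467.23723389 -201.15383496   69.09094395] 722
[[-0.58768256  0.80901873 -0.01085845]
 [ 0.80892997  0.58778049  0.01209955]
 [ 0.01617115 -0.00167303 -0.99986784]]
fin [ 491.9840744  -233.34004292   97.63203261] 43
[[ 515. -206.   80.]
 [ 504. -225.   89.]
 [ 504. -225.  105.]
 [ 503. -227.  104.]
 [ 502. -226.   83.]
 [ 501. -226.   99.]
 [ 501. -226.  108.]
 [ 501. -229.  108.]
 [ 499. -227.   89.]
 [ 499. -228.  100.]
 [ 499. -230.  100.]
 [ 498. -231.  108.]
 [ 497. -229.   82.]
 [ 496. -229.   93.]
 [ 496. -229.  104.]
 [ 496. -232.  102.]
 [ 496. -234.  106.]
 [ 494. -231.   83.]
 [ 494. -231.   94.]
 [ 493. -232.  103.]
 [ 493. -233.  109.]
 [ 493. -236.  107.]
 [ 491. -233.   84.]
 [ 491. -234.   92.]
 [ 491. -234.  105.]
 [ 491. -236.  108.]
 [ 489. -233.   83.]
 [ 489. -236.   84.]
 [ 488. -236.   95.]
 [ 488. -236.  108.]
 [ 488. -238.  109.]
 [ 486. -238.   85.]
 [ 486. -238.   98.]
 [ 486. -239.  105.]
 [ 486. -241.  105.]
 [ 484. -240.   85.]
 [ 483. -239.  103.]
 [ 483. -240.  111.]
 [ 483. -244.  104.]
 [ 481. -241.   92.]]
```

View pics/crop.png

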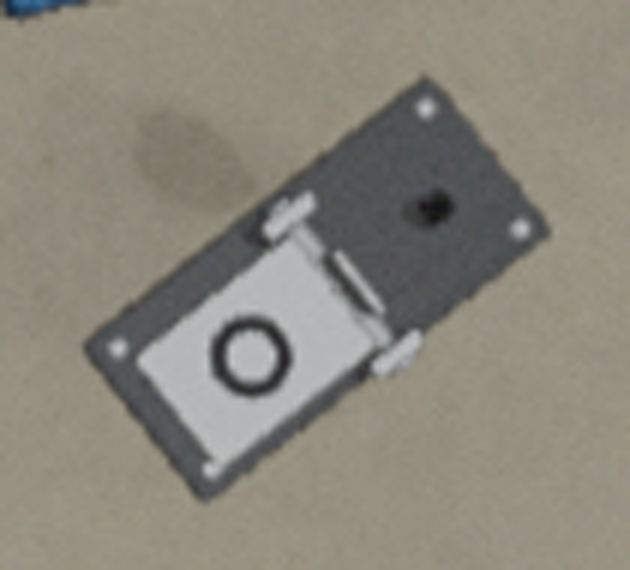

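The crop shows the paddle ring-up, with the fin upright at (355,280) in crop pixels. The push direction is about (0.59,-0.81), and the hinge is near (493,-236). I'll move above the paddle with the fingers closed and tool y along the push.

>>> servo_tool(
  steps=[
    [[-10, 8, 0, 0, 0, 0.1, 0], [-16, 12, 0, 0, 0, 0.2, 0], [-22, 17, 0, 0, 0, 0.3, 0], [-27, 21, 0, 0, 0, 0.4, 0], [-32, 25, 0, 0, 0, 0.5, 0], [-37, 29, 0, 0, 0, 0.565, 0], [-42, 33, 0, 0, 0, 0.565, 0], [-47, 36, 0, 0, 0, 0.565, 0], [-52, 40, 0, 0, 0, 0.565, 0], [-56, 43, 0, 0, 0, 0.565, 0]],
  ],
)

```text
t: 1.9
position: [411.8, 1.2, 220.0]
tool_rot: [[0.809, 0.587, 0.002], [0.587, -0.809, -0.0], [0.001, 0.001, -1.0]]
ft_force: [1.8, 1.0, 0.9]
width: 0.7
```

Run:
```python
from h import *
z=np.load("top.npz")
cor=np.array([[425,75],[550,235],[205,500],[85,345]])/6+[360-.5,225-.5]
p=bot.camera_params("top"); M=np.array(p["pose"])
a=world("top",cor,[1000]*4); o=M[:3,3]; pts=o+(a-o)*((14-o[2])/(a[:,2]-o[2]))[:,None]
print(pts, pts.mean(0)); print((pts[0]+pts[1]-pts[2]-pts[3])/2)
s=bot.get_state(); print(s["t"],s["position"],s["tool_rot"],s["width"])
```

```text
[[ 586.01155116 -285.84271251   14.        ]
 [ 512.97169286 -339.02851029   14.        ]
 [ 398.54692343 -180.65861528   14.        ]
 [ 468.24797891 -129.36437076   14.        ]] [ 491.44453659 -233.72355221   14.        ]
[ 116.09417084 -157.42411838    0.        ]
1.9 [411.80488238   1.23599043 219.99062695] [[ 8.09392707e-01  5.87264977e-01  1.81471442e-03]
 [ 5.87266397e-01 -8.09393644e-01 -3.30199614e-04]
 [ 1.27490365e-03  1.33298196e-03 -9.99998299e-01]] 0.7396425217084722
```

>>> servo_tool(
  steps=[
    [[-2, 5, 0, 0, 0, 0, 0], [-4, 10, 0, 0, 0, 0, 0], [-5, 12, 0, 0, 0, 0, 0], [-5, 12, 0, 0, 0, 0, 0], [-5, 12, 0, 0, 0, 0, 0], [-5, 12, 0, 0, 0, 0, 0], [-5, 12, 0, 0, 0, 0, 0], [-5, 12, 0, 0, 0, 0, 0], [-5, 12, 0, 0, 0, 0, 0], [-5, 12, 0, 0, 0, 0, 0]],
  ],
)

```text
t: 3.15
position: [441.6, -123.1, 219.4]
tool_rot: [[0.809, 0.588, -0.0], [0.588, -0.809, -0.0], [-0.0, -0.0, -1.0]]
ft_force: [-0.4, -0.3, 0.3]
width: 0.4
```

>>> servo_tool(
  steps=[
    [[-2.5, 6, 0, 0, 0, 0, 0], [-2.5, 7.5, 2, 0, 0, 0, 0], [-2.5, 7.5, 5, 0, 0, 0, 0], [-2.5, 7.5, 8, 0, 0, 0, 0], [-2.5, 7.5, 10, 0, 0, 0, 0], [-2.5, 7.5, 11.5, 0, 0, 0, 0], [-2.5, 7.5, 12.2, 0, 0, 0, 0], [-2.5, 7.5, 12.2, 0, 0, 0, 0], [-2.5, 7.5, 12.2, 0, 0, 0, 0], [-2.5, 7.5, 12.2, 0, 0, 0, 0]],
  ],
)

```text
t: 4.4
position: [465.8, -198.8, 98.2]
tool_rot: [[0.809, 0.588, 0.001], [0.588, -0.809, -0.001], [0.0, 0.001, -1.0]]
ft_force: [-0.6, 0.4, 0.6]
width: 0.6
```

Run:
```python
from h import *
a,_=bot.get_image("top"); b,_=bot.get_image("scene"); w,_=bot.get_image("wrist")
A=cv2.resize(a[225:320,360:465],(400,300),interpolation=2); B=cv2.resize(b[170:260,310:430],(400,300),interpolation=2); W=cv2.resize(w,(400,300))
cv2.imwrite("pics/s1.png",np.vstack([np.hstack([A,B]),np.hstack([W,W*0])])[:,:,::-1])
print(bot.get_state()["position"])
```

```text
[ 465.60421976 -198.64099842   97.82253393]
```

View pics/s1.png

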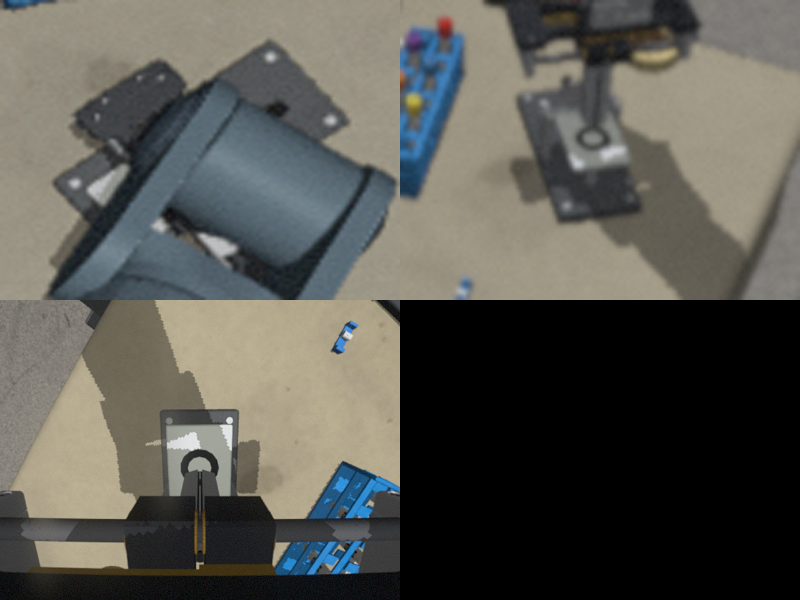

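The finger sits centred and aligned over the ring, on the paddle side of the fin. I'll push the fin level now.

>>> servo_tool(
  steps=[
    [[0, 1, 0, 0, 0, 0, 0], [0, 2, 0, 0, 0, 0, 0], [0, 2.8, 0, 0, 0, 0, 0], [0, 3.6, 0, 0, 0, 0, 0], [0, 4.4, 0, 0, 0, 0, 0], [0, 5.2, 0, 0, 0, 0, 0], [0, 6, 0, 0, 0, 0, 0], [0, 6.6, 0, 0, 0, 0, 0], [0, 7, 0, 0, 0, 0, 0], [0, 7, 0, 0, 0, 0, 0]],
  ],
)

```text
t: 5.8
position: [507.3, -256.1, 98.0]
tool_rot: [[0.809, 0.587, 0.002], [0.587, -0.809, -0.002], [0.0, 0.003, -1.0]]
ft_force: [0.5, -1.0, 0.4]
width: 0.3
```

>>> servo_tool(
  steps=[
    [[0, 0, -3, 0, 0, 0, 0], [0, 0, -6, 0, 0, 0, 0], [0, 0, -9, 0, 0, 0, 0], [0, 0, -10.5, 0, 0, 0, 0], [0, 0, -10.5, 0, 0, 0, 0], [0, -4, -10.5, 0, 0, 0, 0], [0, -8, -10.5, 0, 0, 0, 0], [0, -12, -10.5, 0, 0, 0, 0], [0, -14, -10.5, 0, 0, 0, 0], [0, -14, -10.5, 0, 0, 0, 0]],
  ],
)

```text
t: 7.05
position: [423.3, -140.9, 201.0]
tool_rot: [[0.809, 0.588, -0.002], [0.588, -0.809, 0.001], [-0.001, -0.002, -1.0]]
ft_force: [-0.4, -0.1, 0.0]
width: 0.1
```

Run:
```python
from h import *
s=bot.get_state(); b,_=bot.get_image("scene"); w,d=bot.get_image("wrist")
T=np.eye(4);T[:3,:3]=s["tool_rot"];T[:3,3]=s["position"]
c=cloud("wrist",d,T); h=c-np.array([492,-235,65]); Y=h[...,:2]@[-.588,.809]; X=h[...,:2]@[.809,.588]
m=(abs(X)<28)&(Y>-60)&(Y<95)&(h[...,2]>12)&(h[...,2]<100)
q=np.c_[X[m],Y[m],h[...,2][m]]; print(len(q)); print(np.round(q[np.argsort(q[:,2])][::max(1,len(q)//15)]))
B=cv2.resize(b[170:260,310:430],(400,300),interpolation=2); W=cv2.resize(w,(400,300))
cv2.imwrite("pics/s2.png",np.hstack([B,W])[:,:,::-1]); print(s["position"])
```

```text
64
[[ -2. -32.  16.]
 [ -3. -28.  17.]
 [ -1. -28.  17.]
 [ -3. -30.  17.]
 [  2. -30.  17.]
 [  2. -27.  17.]
 [ -3. -28.  18.]
 [ -1. -30.  18.]
 [  2. -30.  18.]
 [ -3. -30.  18.]
 [ -1. -31.  19.]
 [  2. -31.  19.]
 [ -3. -32.  19.]
 [  1. -29.  19.]
 [ -3. -32.  20.]
 [ -3. -33.  20.]]
[ 423.31613641 -140.85295359  201.02452251]
```

View pics/s2.png

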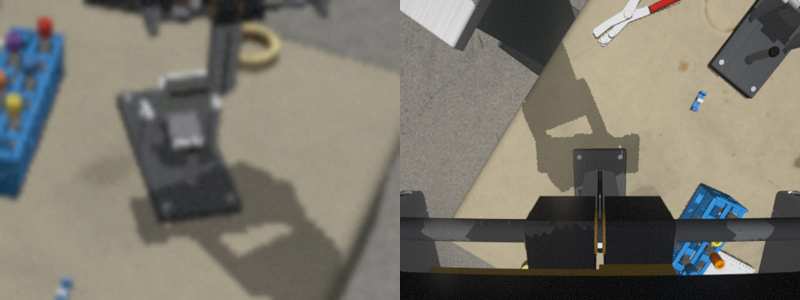

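The fin has dropped to about (-31, +19) from the hinge, so the paddle is at about 58°. I'll go down behind it and push it over, keeping the tip above fin height.

>>> servo_tool(
  steps=[
    [[0, 0, 3, 0, 0, 0, 0], [0, 0, 6, 0, 0, 0, 0], [0, 0, 7.5, 0, 0, 0, 0], [0, 0, 7.5, 0, 0, 0, 0], [0, 2, 7.5, 0, 0, 0, 0], [0, 4, 7.5, 0, 0, 0, 0], [0, 6, 7.5, 0, 0, 0, 0], [0, 7.5, 7.5, 0, 0, 0, 0], [0, 9, 7.5, 0, 0, 0, 0], [0, 10, 7.5, 0, 0, 0, 0]],
  ],
)

```text
t: 8.4
position: [483.6, -223.5, 127.7]
tool_rot: [[0.809, 0.587, 0.0], [0.587, -0.809, -0.0], [0.0, 0.0, -1.0]]
ft_force: [-0.6, -0.0, 0.7]
width: 0.7
```

>>> servo_tool(
  steps=[
    [[0, 1, 0, 0, 0, 0, 0], [0, 2, 0, 0, 0, 0, 0], [0, 3, 0, 0, 0, 0, 0], [0, 4, 0, 0, 0, 0, 0], [0, 5, 0, 0, 0, 0, 0], [0, 6, 0, 0, 0, 0, 0], [0, 6.8, 0, 0, 0, 0, 0], [0, 7.5, 0, 0, 0, 0, 0], [0, 7.5, 0, 0, 0, 0, 0], [0, 7.5, 0, 0, 0, 0, 0]],
  ],
)

```text
t: 9.65
position: [527.0, -283.4, 127.4]
tool_rot: [[0.809, 0.588, -0.0], [0.588, -0.809, -0.0], [-0.0, 0.0, -1.0]]
ft_force: [-0.1, -0.6, -0.1]
width: 0.3
```

>>> servo_tool(
  steps=[
    [[0, 0, 0.7, 0, 0, 0, 0], [0, 0, 1.4, 0, 0, 0, 0], [0, 0, 2.1, 0, 0, 0, 0], [0, 0, 2.8, 0, 0, 0, 0], [0, 0, 3.4, 0, 0, 0, 0], [0, 0, 3.8, 0, 0, 0, 0], [0, 0, 4.1, 0, 0, 0, 0], [0, 0, 4.3, 0, 0, 0, 0], [0, 0, 4.4, 0, 0, 0, 0], [0, 0, 4.4, 0, 0, 0, 0]],
  ],
)

```text
t: 10.9
position: [527.1, -283.4, 83.4]
tool_rot: [[0.809, 0.588, -0.0], [0.588, -0.809, 0.0], [0.0, -0.0, -1.0]]
ft_force: [1.2, 0.0, 1.5]
width: 0.5
```

Tip at about z = 69. I'll press down a little further and watch the force.

>>> servo_tool(
  steps=[
    [[0, 0, 0.05, 0, 0, 0, 0], [0, 0, 0.1, 0, 0, 0, 0], [0, 0, 0.15, 0, 0, 0, 0], [0, 0, 0.2, 0, 0, 0, 0], [0, 0, 0.2, 0, 0, 0, 0], [0, 0, 0.2, 0, 0, 0, 0], [0, 0, 0.2, 0, 0, 0, 0], [0, 0, 0.2, 0, 0, 0, 0], [0, 0, 0.2, 0, 0, 0, 0], [0, 0, 0.2, 0, 0, 0, 0]],
  ],
)

```text
t: 12.15
position: [527.1, -283.5, 81.6]
tool_rot: [[0.809, 0.588, 0.0], [0.588, -0.809, 0.0], [0.0, -0.0, -1.0]]
ft_force: [-2.8, 1.3, 5.4]
width: 0.4
```

>>> servo_tool(
  steps=[
    [[0, 0, 0.05, 0, 0, 0, 0], [0, 0, 0.1, 0, 0, 0, 0], [0, 0, 0.1, 0, 0, 0, 0], [0, 0, 0.1, 0, 0, 0, 0], [0, 0, 0.1, 0, 0, 0, 0], [0, 0, 0.1, 0, 0, 0, 0], [0, 0, 0.1, 0, 0, 0, 0], [0, 0, 0.1, 0, 0, 0, 0], [0, 0, 0.1, 0, 0, 0, 0], [0, 0, 0.1, 0, 0, 0, 0]],
  ],
)

```text
t: 13.4
position: [527.2, -283.5, 81.5]
tool_rot: [[0.809, 0.588, -0.0], [0.588, -0.809, 0.0], [-0.0, -0.0, -1.0]]
ft_force: [-3.0, 3.0, 9.9]
width: 0.4
```

>>> servo_tool(
  steps=[
    [[0, 0, -2, 0, 0, 0, 0], [0, 0, -5, 0, 0, 0, 0], [0, 0, -9, 0, 0, 0, 0], [0, 0, -13, 0, 0, 0, 0], [4, -5, -14, 0, 0, 0, 0], [4, -11, -14, 0, 0, 0, 0], [4, -17, -14, 0, 0, 0, 0], [4, -22, -14, 0, 0, 0, 0], [4, -27, -14, 0, 0, 0, 0], [4, -32, -14, 0, 0, 0, 0]],
  ],
)

```text
t: 14.65
position: [370.7, -0.0, 220.9]
tool_rot: [[0.81, 0.587, 0.002], [0.587, -0.81, -0.0], [0.001, 0.001, -1.0]]
ft_force: [0.6, 0.7, 0.3]
width: 0.3
```

Run:
```python
from h import *
print(bot.get_state()["position"],bot.get_state()["t"])
a,d=bot.get_image("top"); a0=np.load("top.npz")["im"]; b,_=bot.get_image("scene"); w=cloud("top",d)
h=w-np.array([492,-235,65]); Y=h[...,:2]@[-.588,.809]; X=h[...,:2]@[.809,.588]
m=(abs(X)<26)&(Y<-15)&(Y>-85)&(abs(h[...,2])<30)
A=np.c_[Y[m],X[m],np.ones(m.sum())]; print(m.sum(),np.linalg.lstsq(A,h[...,2][m],rcond=None)[0])
for f in (a0,a): print(cv2.minAreaRect(np.argwhere((f[225:320,360:465].max(2)<100)).astype(np.float32)))
df=np.abs(a.astype(int)-a0).sum(2)
A=cv2.resize(a[170:320,220:520],(600,300),interpolation=2); A0=cv2.resize(a0[170:320,220:520],(600,300),interpolation=2)
cv2.imwrite("pics/s3.png",np.vstack([A0,A])[:,:,::-1])
```

```text
[ 3.70660779e+02 -1.52595256e-02  2.20929313e+02] 14.65
549 [-3.02757751e-03  2.23918005e-03  2.90261485e+00]
((26.99842071533203, 35.8201904296875), (86.71967315673828, 74.08241271972656), 38.1572265625)
((47.0, 45.0), (90.0, 94.0), 90.0)
```

View pics/s3.png

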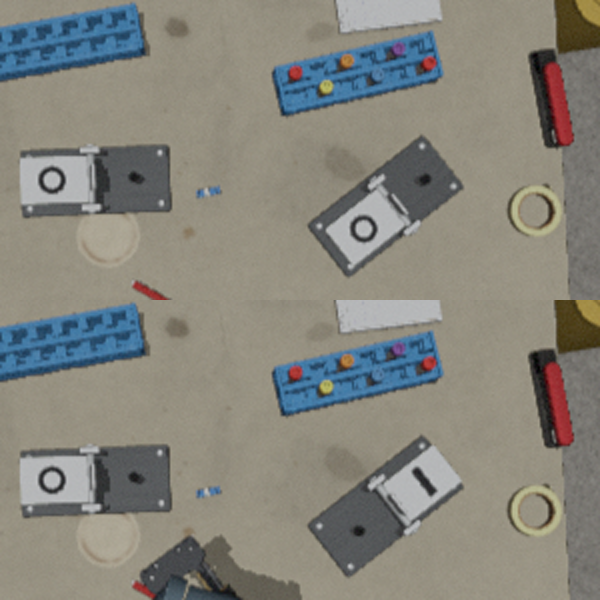

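Before (top) and after (bottom): the loaded rack's flag now lies flat bar-up at (425,483). Its stand, the racks and the other flag look unmoved. The fitted slope is about 0.003 rad, and the arm is clear.

```bash
python3 -c "
from station import bot
print(bot.sign_off())"
```

```text
the job is handed in; nothing more can be done
None
```

I flipped the flag of the rack with tubes fully over: it now lies flat with the bar face up. I handed the job in shortly after 14.65 s on the robot's clock, well inside the 42 s limit; the hand-in reports no verdict.

- **Method:** With closed fingers I pushed the fin level, which raised the paddle to about 58°. I then pushed the raised paddle over from behind and pressed it against its stop, with about 10 N of force read at the end.
- **Paddle check:** In the last top-camera depth image the paddle is level to about 0.003 rad, which puts the joint at about 3.14 rad.
- **Surroundings:** In the before and after top views, the loaded stand, the visible racks and bystanders and the empty rack's flag (still ring up) show no visible shift. That crop left out the bench timer and the black marker, which the arm did not come near after the first move.
- **Arm:** It ended well clear of the loaded stand, at about 220 mm height.
- **Failed check:** An automatic outline comparison of the stand failed because the arm was in the crop, so "unmoved" rests on comparing the pictures by eye.

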